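# Shim a window tile in its mounting fixture and hold it down flush

## Task

Take the yellow-handled brass spacer out of its blue stand and slide it, handle up, down into the one gap between the white window tile and the dark edge blocks that is wide enough for it, until it stands on the base plate; do not force it against the blocks where the gap is too tight. Let go of it, then press the sprung tile gently down with the fingers until it stops, its face flush with the rails and blocks around it, and finish while still holding it pressed down. Leave the other things on the bench where they are.

Things in the scene. Friction and masses are not known exactly. Their poses are not given: they have to be found in the camera images.
- spacer_centre (a point): centre (half-way up, 35 mm above its foot) of the loose spacer: an upright bar 28 x 14 x 70 mm (x, y, z), brass below and a yellow handle from 33 mm up; the lowest 6 mm of the brass is narrowed to 24 x 10 mm as a lead-in; about 90 g; z points up to the handle; it starts upright in the stand
- spacer_foot (a point): centre of the spacer's flat underside, same axes as the spacer
- stand: fixed blue stand block, 70 x 60 x 26 mm, in whose slot (18 mm deep, 3 mm wider than the spacer each way) the spacer stands; the spacer's underside is 8 mm and its top 78 mm above the table; origin at the centre of the block's underside, on the table; same yaw as the spacer at the start
- fixture: fixed aluminium fixture; origin at the underside centre of its 130 x 180 x 12 mm (x, y, z) base plate, on the table. Two end rails, 14 mm wide, along y at x = +-53 mm, tops 36 mm above the table. Between them the tile, 84 x 80 mm, centred. Beside its +y and -y edges stand four edge blocks, at x = +-22 mm, y = +-65 mm; which block stands at which place varies
- block_a: the thin dark steel edge block, 38 x 12 x 24 mm (along the fixture's x, y, z), which leaves 19 mm to the tile's edge: the only wide gap, its middle 49.5 mm from the fixture's centre line, its floor the base plate 24 mm below the block top; origin at the centre of its underside, which rests on the fixture's base plate (12 mm above the table); same yaw as the fixture
- block_b: a thick dark steel edge block, 38 x 34 x 24 mm (along the fixture's x, y, z), which leaves only 8 mm to the tile's edge; origin at the centre of its underside, which rests on the fixture's base plate (12 mm above the table); same yaw as the fixture
- block_c: a thick dark steel edge block, 38 x 34 x 24 mm (along the fixture's x, y, z), which leaves only 8 mm to the tile's edge; origin at the centre of its underside, which rests on the fixture's base plate (12 mm above the table); same yaw as the fixture
- block_d: a thick dark steel edge block, 38 x 34 x 24 mm (along the fixture's x, y, z), which leaves only 8 mm to the tile's edge; origin at the centre of its underside, which rests on the fixture's base plate (12 mm above the table); same yaw as the fixture
- tile_top (a point): centre of the top face of the white ceramic tile (84 x 80 mm, with a copper ring and blue window, 48 mm across, in its middle); 44 mm above the table at rest, 36 mm when flush with rails and blocks
- tile (a joint): how far the tile is pressed down against its springs, m: 0 at rest (8 mm proud of the rails), 0.008 flush, at a hard stop; it takes about 3.5 N to start it moving and about 8 N to hold it at the stop; it springs back up when released
- gasket: bystander: flat copper gasket ring, 82 mm across, 4 mm thick
- pencup: bystander: black cup, 76 mm across, 100 mm tall
- blank: bystander: steel blank flange, 70 mm across, 16 mm thick
- jar: bystander: jar with blue lid, 54 mm across, 70 mm tall
- wrench: bystander: wrench lying flat, 160 mm long
- wash: bystander: white bottle with red cap, 64 mm across, 150 mm tall

How it is judged:
On the way:
1. the spacer stands in the wide gap, on the base plate, let go, the tile not pressed (horizontal distance between spacer_foot and block_a below 0.023 m and y of spacer_foot in the frame of fixture between -0.056 and 0.056 m and z of spacer_foot in the frame of fixture below 0.0155 m and angle between spacer_foot's own z axis and vertical below 0.3 rad and contact force between the fingers and spacer below 0.2 N and value of joint tile below 0.004 m), for 0.2 s.
At the end, for the whole second after the job is handed in: the fingers press the tile with 3 to 45 N, holding it within 1.5 mm of flush, while the spacer, not touched by the fingers, stands in the wide gap (foot between tile and thin block, within 23 mm of the block's centre, within 3.5 mm of the base plate, leaning less than 0.3 rad) (horizontal distance between spacer_foot and block_a below 0.023 m and y of spacer_foot in the frame of fixture between -0.056 and 0.056 m and z of spacer_foot in the frame of fixture below 0.0155 m and angle between spacer_foot's own z axis and vertical below 0.3 rad and value of joint tile above 0.0065 m and contact force between the fingers and tile between 3 and 45 N and contact force between the fingers and spacer below 0.5 N); the arm keeps its last pose, push and grip.
It fails at once if the spacer is forced (over 25 N) against a block where the gap is too tight (contact force between spacer and block_b above 25 N or contact force between spacer and block_c above 25 N or contact force between spacer and block_d above 25 N).
It fails at once if the tile is pressed with more than 60 N (contact force between anything else and tile above 60 N).
It fails at once if a bystander is moved more than 30 mm (distance of any of gasket, pencup, blank, jar, wrench, wash from where it was at the start of the episode above 0.03 m).
It also fails if it takes over 48 s, if anything falls off the work surface, if the arm or the gripper's body presses on something with over 40 N, if the wrist force passes 120 N, or if a joint passes its speed limit or range.

## Robot

A 7-joint arm with a two-finger parallel gripper is mounted at the origin on the work surface. World frame = base frame: x ahead of the robot, y to its left, z up, the work surface at z = 0. Lengths are in m, angles in rad, forces in N, time in s.
With the tool pointing down it reaches from about 0.4 to 0.925 m from the base axis. Payload 4.1 kg.
Tool frame: the origin (TCP) lies between the finger pads; the fingertips stand 19 mm ahead of it and the grasp point (between the pads) is the TCP; z points along the fingers, y is the line along which they close (so a half turn about z gives the same grasp; the last joint's range is limited). The gripper opens to 85 mm and grips with 20 to 120 N. Pads are 22 mm wide; open, the fingers measure 114 mm over their backs; the gripper's body (76 mm by 85 mm) begins 54 mm behind the grasp point. The pads swing forward as they close: fully open they stand 13 mm farther back than shut.
Start: joints at [-1.344, 0.398, 0.045, 1.537, -0.019, 1.207, -0.051], TCP at [0.208, 0.616, 0.219] pointing down, gripper open.
Joint ranges: [-2.82, 2.82], [-0.49, 2.23], [-1.37, 1.46], [0, 2.46], [-1.36, 4.5], [0.23, 2], [-2.94, 2.94]. Speed limits (rad/s): [2.57, 2.57, 3.14, 3.14, 3.14, 3.14, 3.14].

## Interface

Orientations are given as a unit quaternion [x, y, z, w].
In Python, from station import robot gives the robot as it stands. The module is installed in compiled form; this text tells all that it offers.
- The arm moves only by the tool play_rows, never from a script. Its argument "moves" is a list of rows, each a list of 3 entries, a list of its own where there are three numbers: the shift along the tool's x, y, z in m, then the turn, a rotation vector about the tool's x, y, z in degrees, then the gripper command: -1 is fully open, 1 is shut, values between are in proportion. A call has 1 to 12 rows; each row shifts and turns the commanded pose from where the row before left it, along the tool's axes as they then stand; what a row does not reach is not made up. A row lasts 1/10 s, in which the tool goes at most 50 mm and 8.59 degrees, less where a joint would pass 70% of its speed; a pose out of reach is approached as far as the arm can. A call is refused whole if a number of a shift passes 0.05 or a number of a turn 8.59, either way. A call with a gripper value outside its range is refused whole. The fingers move at their own pace and stop on an object; "newtons" is the grip in N (left out, the last holds). Time passes only in rows, so rows that do not move let the fingers close. It gives the time, the measured TCP pose, the force, the opening and the grip force at its end, in the units of the state.
- robot.get_obs(): the state, without advancing time (a new reading comes with each control period).
- robot.snapshot(name): name is "side" or "top"; returns a dict with "img" (420x560x3 uint8, blue, green, red), "z_map" (420x560 float32, m along the optical axis (not along the pixel's ray), 0 where there is no reading), "fovy" (degrees; the focal length in pixels is half the picture's height over the tangent of half this angle, whatever the lens; pixels are square), "cx", "cy" (the principal point, pixels), "R" (3x3) and "t" (3): a world point X has camera coordinates R X + t. Camera axes: x right, y down, z forward; pixel columns grow to the right and rows downward; lengths in m; the calibration is good to about 2 mm. A picture is of the moment at which its call begins.
- robot.finish_job(): hands the job in; it is judged then, once.
Trained networks look in the newest picture that a camera, given by its name, has taken for a name from the list of things; names that differ only in an ending like _2 or _b are one class to them, and where a whole thing is asked for, a point or a joint stands for the part that bears it (a point fixed in the world has none). Each returns a list of dicts, best first, with "p" (0 to 1); they miss things now and then, are a little off and sometimes report something else, mostly with a low value. They report only what shows in the picture. A call takes as long as a camera call.
- robot.cut_out(camera, target): "region" (420x560 bool, what is visible of it) and "centre" ([column, row] in pixels, amid what is visible of it).
The state is a dict: "time": time; "joints": joint angles; "joint_vel": joint speeds; "tau": joint torques, N m; "eef_pos": TCP position; "eef_rot": TCP orientation; "contact_force": force on the tool from outside, world axes, zero at the start; "wrist_torque": the same for the moment, N m; "finger_gap": opening from 0.0 (shut) to 1.0 (fully open); "grasp_force": force on a finger pad.
Only numpy, scipy, OpenCV 4.12 (cv2) and the standard library are available. Lean on these libraries where they do the work, as an engineer would, in place of code of your own. Each camera call takes 0.05 s, during which the arm holds its last target. There are 200 camera calls.

## Working session

There is one attempt and no reset: what is moved stays moved. The work goes in short steps, Python scripts to look and compute and a tool call to move; the robot and the scene stay as the last step left them, time stands still between calls to the robot, and variables do not carry over. Pictures are saved under pics/ and viewed, at most 10 in all, crops included, and the job is handed in when it is done.

Besides the shell and the picture viewer there is one more tool, called after ">>>" as name([rows], argument=value, ...), one row to a line, values as JSON. play_rows: Moves the arm, as the interface text tells. Its arguments: {"type":"object","properties":{"moves":{"type":"array","items":{"type":"array"}},"newtons":{"type":"number"}},"required":["moves"]}

```bash
mkdir -p pics; cat > h.py <<'E'
import numpy as np, cv2
from station import robot
def shot(n):
    s=robot.snapshot(n); s['f']=s['img'].shape[0]/2/np.tan(np.radians(s['fovy'])/2); return s
def cloud(s):
    h,w=s['z_map'].shape; u,v=np.meshgrid(np.arange(w),np.arange(h)); z=s['z_map']
    P=np.stack([(u-s['cx'])/s['f']*z,(v-s['cy'])/s['f']*z,z],-1)
    return (P-s['t'])@s['R']
E
python3 - <<'E'
from h import *
for n in ['top','side']:
    s=shot(n); cv2.imwrite(f'pics/{n}0.png',s['img']); C=cloud(s)
    print(n,'cam',(-s['R'].T@s['t']).round(3),s['f'])
    for t in ['spacer_centre','stand','fixture','tile_top','block_a']:
        for r in robot.cut_out(n,t)[:4]:
            m=r['region']&(s['z_map']>0)
            print(t,round(r['p'],2),np.round(r['centre']),m.sum(),np.median(C[m],0).round(3), np.percentile(C[m][:,2],[5,95]).round(3))
o=robot.get_obs(); print(o)
E
```

```text
top cam [ 3.310e-01 -1.000e-03  1.331e+00] 441.98370354442227
spacer_centre 0.64 [226. 220.] 57 [0.552 0.186 0.076] [0.049 0.082]
stand 0.98 [229. 224.] 354 [0.546 0.182 0.026] [0.02 0.03]
fixture 0.63 [322. 237.] 1871 [ 0.519 -0.091  0.038] [0.01  0.048]
tile_top 0.71 [322. 231.] 747 [ 0.522 -0.094  0.045] [0.04  0.049]
block_a 0.68 [342. 243.] 161 [ 0.495 -0.154  0.036] [0.024 0.041]
block_a 0.62 [343. 227.] 50 [ 0.536 -0.159  0.036] [0.028 0.04 ]
block_a 0.6 [302. 224.] 162 [ 0.55  -0.029  0.035] [0.016 0.04 ]
block_a 0.49 [300. 235.] 140 [ 0.506 -0.027  0.037] [0.031 0.041]
side cam [0.41  0.669 0.659] 390.9135558063625
spacer_centre 0.86 [260. 273.] 311 [0.552 0.198 0.06 ] [0.029 0.078]
stand 0.88 [262. 291.] 873 [0.548 0.21  0.025] [0.003 0.027]
fixture 0.61 [304. 204.] 1961 [ 0.515 -0.066  0.035] [0.006 0.045]
fixture 0.43 [307. 216.] 294 [ 0.506 -0.013  0.033] [0.012 0.036]
tile_top 0.57 [303. 194.] 839 [ 0.521 -0.079  0.043] [0.031 0.045]
tile_top 0.28 [261. 271.] 368 [0.552 0.197 0.056] [0.023 0.078]
block_a 0.83 [287. 210.] 252 [ 0.547 -0.016  0.033] [0.014 0.037]
block_a 
[... 230 characters left out ...]
  0.39835182,  0.04510054,  1.536592  , -0.01871968,
        1.20689663, -0.05068057]), 'joint_vel': array([ 2.33123644e-04, -9.00707081e-04,  2.39449418e-04,  2.24136132e-03,
       -4.64761132e-05, -5.99331825e-04, -7.61410583e-05]), 'tau': array([ 9.37351410e-05, -4.74744415e+01,  1.36225764e+00, -2.54388750e+01,
        1.14071966e-02,  1.39547927e-03, -6.22752964e-06]), 'eef_pos': array([0.2080187 , 0.61585916, 0.21888145]), 'eef_rot': array([1.62135884e-01, 9.86768437e-01, 8.67820691e-05, 7.04818628e-06]), 'contact_force': array([-0.1463439 ,  0.24654804,  0.53326419]), 'wrist_torque': array([-0.03002454,  0.0196528 , -0.00914964]), 'grasp_force': 0.0, 'finger_gap': 0.9984141143378347}
```

```bash
python3 - <<'E'
from h import *
a=cv2.imread('pics/top0.png'); b=cv2.imread('pics/side0.png')
c=np.hstack([cv2.resize(a[170:300,180:380],(800,520),interpolation=cv2.INTER_CUBIC)]); cv2.imwrite('pics/c0.png',c)
s=shot('top'); C=cloud(s)
for t in ['stand','tile_top','block_a','spacer_centre','fixture']:
    for r in robot.cut_out('top',t)[:4]:
        m=r['region']&(s['z_map']>0)
        if t=='tile_top': m&=C[...,2]>.04
        if t=='stand': m&=abs(C[...,2]-.026)<.006
        if t=='spacer_centre': m&=C[...,2]>.07
        rc=cv2.minAreaRect(C[m][:,:2].astype(np.float32)); print(t,np.round(rc[0],4),np.round(rc[1],4),round(rc[2],1))
E
```

```text
stand [0.554 0.188] [0.0599 0.0704] 86.1
tile_top [ 0.5238 -0.0934] [0.0796 0.0846] 85.2
block_a [ 0.4964 -0.1565] [0.0347 0.0387] 84.8
block_a [ 0.5537 -0.0325] [0.0366 0.0439] 88.5
block_a [0.5574 0.1904] [0.0658 0.0768] 85.6
block_a [ 0.5095 -0.0273] [0.0333 0.0421] 84.8
spacer_centre [0.5525 0.188 ] [0.0129 0.0246] 84.7
fixture [ 0.5227 -0.0935] [0.1811 0.1296] 85.8
fixture [0.4328 0.1032] [0.0658 0.0672] 45.7
fixture [ 0.4957 -0.1562] [0.0347 0.0401] 83.4
```

View pics/c0.png

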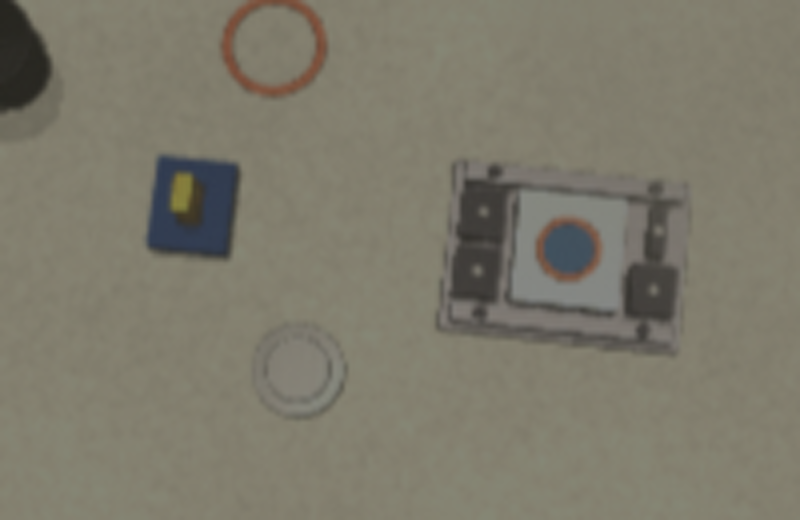

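View pics/side0.png

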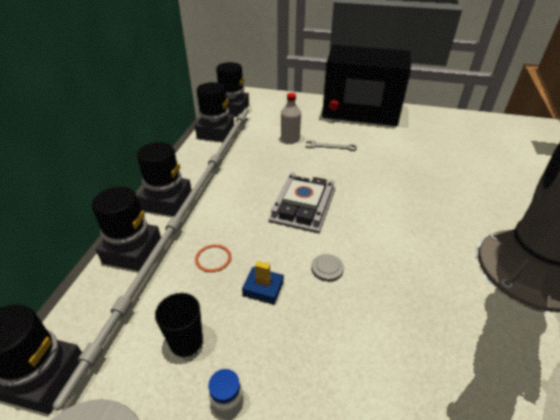

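Top crop: yellow spacer in the blue stand at about (182,192). The thin block is at (655,230), the +x, -y corner of the fixture, and the three other blocks are thick. The side view agrees: the spacer is at (262,272) and the fixture at (303,205), with the way clear. Next I'll refine the yaws and positions.

```bash
cat >> h.py <<'E'
def ray(s,px,z):
    px=np.atleast_2d(px).astype(float)
    d=np.c_[(px[:,0]-s['cx'])/s['f'],(px[:,1]-s['cy'])/s['f'],np.ones(len(px))]@s['R']
    c=-s['R'].T@s['t']; return c+d*((z-c[2])/d[:,2])[:,None]
def rect(s,gray,box,thr,z,k=8):
    x0,y0,x1,y1=box; g=cv2.resize(gray[y0:y1,x0:x1].astype(np.float32),None,fx=k,fy=k,interpolation=cv2.INTER_CUBIC)
    cs,_=cv2.findContours((g>thr).astype(np.uint8),cv2.RETR_EXTERNAL,cv2.CHAIN_APPROX_NONE)
    c=max(cs,key=cv2.contourArea)[:,0,:]
    W=ray(s,(c+.5)/k-.5+[x0,y0],z)[:,:2].astype(np.float32)
    r=cv2.minAreaRect(cv2.convexHull(W)); m=cv2.moments(W.reshape(-1,1,2)*1000)
    return np.round(r[0],4),np.round(r[1],4),round(r[2],2),np.round([m['m10']/m['m00'],m['m01']/m['m00']],1)
E
python3 - <<'E'
from h import *
ss=[shot('top') for _ in range(4)]; s=ss[0]; im=np.mean([q['img'].astype(float) for q in ss],0)
B,G,R=im[...,0],im[...,1],im[...,2]
print(s['R'].round(4).tolist())
st=B-(R+G)/2; ye=G-B; wh=np.minimum(G,R)
bs=(205,195,250,245); 
print('stand',rect(s,B-R,bs,0.5*((B-R)[224,232]+(B-R)[198,208]),.026), (B-R)[224,232],(B-R)[198,208])
y=R-B; print(y[214:224,222:232].astype(int)); print('yel',rect(s,y,bs,45,.078))
print(wh[231,308:345].astype(int)); print(wh[212:255,312].astype(int))
bt=(295,205,350,260); 
for t in (0,):
  r=robot.cut_out('top','tile_top')[0]; m=cv2.erode(r['region'].astype(np.uint8),None)>0
C=cloud(s); Z=np.mean([cloud(q)[...,2] for q in ss],0); print('tileZ',rect(s,Z,bt,.040,.044)); print('tilemed',np.median(Z[m]))
print('plate',rect(s,Z,(280,195,370,275),.006,.012)); print('standZ',rect(s,Z,bs,.013,.026)); print('spZ',rect(s,Z,bs,.05,.078))
E
```

```text
[[0.0241, -0.9995, -0.0192], [-0.9825, -0.0201, -0.1851], [0.1846, 0.0233, -0.9825]]
stand (array([0.5553, 0.1884]), array([0.0617, 0.0713]), 85.24, array([555.2, 188.5])) 30.0 -20.25
[[-21  20  66  69  67  56  15 -16 -27 -29]
 [-13  37  69  72  71  62  29   5 -15 -25]
 [ -6  48  70  72  70  62  31  21   3 -18]
 [ -5  50  70  71  70  62  31  25  11 -15]
 [  0  57  71  71  69  59  31  25  11 -16]
 [  7  64  71  70  67  53  30  26   9 -20]
 [ 14  66  70  69  64  47  30  26   5 -24]
 [ 14  63  68  67  60  40  28  20   2 -26]
 [  0  43  53  53  48  33  25  18   0 -26]
 [-22   0  23  30  31  27  25  16  -2 -27]]
yel (array([0.5552, 0.1882]), array([0.0138, 0.027 ]), 86.5, array([555.2, 188.4]))
[ 90 128 133 133 132 124  89  85  73  64  65  65  64  65  65  65  65  66
  66  70  81  93 115 132 132 132 132 128 113 117 118 117 107  70  63  69
  70]
[113 116 117 109  91 106 130 133 133 132 132 133 132 133 132 132 132 132
 132 132 132 132 132 133 133 132 133 133 133 133 133 133 129 106  81 106
 120 120 119 100  80  98 103]
tileZ (array([ 0.5243, -0.0955]), array([0.0845, 0.0862]), 84.8, array([523.7, -93.6]))
tilemed 0.04479297178672149
plate (array([ 0.523 , -0.0938]), array([0.1848, 0.1415]), 84.15, array([524.1, -93.6]))
standZ (array([0.5558, 0.1876]), array([0.0646, 0.0762]), 85.48, array([554.2, 187.9]))
spZ (array([0.5522, 0.1843]), array([0.0246, 0.032 ]), 86.53, array([552.4, 185.8]))
```

>>> play_rows([
  [[-0.0388,-0.0245,0],[0,0,0],0],
  [[-0.0388,-0.0245,0],[0,0,0],0],
  [[-0.0388,-0.0245,0],[0,0,0],0],
  [[-0.0388,-0.0245,0],[0,0,0],0],
  [[-0.0388,-0.0245,0],[0,0,0],0],
  [[-0.0388,-0.0245,0],[0,0,0],0],
  [[-0.0388,-0.0245,0],[0,0,0],0],
  [[-0.0388,-0.0245,0],[0,0,0],0],
  [[-0.0388,-0.0245,0],[0,0,0],0],
  [[-0.0388,-0.0245,0],[0,0,0],0],
  [[-0.0388,-0.0245,0],[0,0,0],0],
  [[-0.0388,-0.0245,0],[0,0,0],0],
], newtons=40)

```text
time: 2.35
eef_pos: [0.5561, 0.1869, 0.2192]
eef_rot: [0.162, 0.987, 0.0, 0.0]
contact_force: [1.2, 1.3, 0.7]
finger_gap: 0.503
grasp_force: 0.0
```

>>> play_rows([
  [[0,0,0.03],[0,0,-7],0],
  [[0,0,0.03],[0,0,-6.9],0],
  [[0,0,0],[0,0,0],0],
  [[0,0,0],[0,0,0],0],
])

```text
time: 2.75
eef_pos: [0.555, 0.1885, 0.159]
eef_rot: [0.043, 0.999, -0.0, -0.0]
contact_force: [0.2, -0.0, 0.8]
finger_gap: 0.495
grasp_force: 0.0
```

>>> play_rows([
  [[0,0,0.03],[0,0,0],0],
  [[0,0,0.03],[0,0,0],0],
  [[0,0,0.02],[0,0,0],0],
  [[0,0,0.012],[0,0,0],0],
  [[0,0,0],[0,0,0],0.4],
  [[0,0,0],[0,0,0],1],
  [[0,0,0],[0,0,0],1],
  [[0,0,0],[0,0,0],1],
  [[0,0,0],[0,0,0],1],
  [[0,0,0],[0,0,0],1],
], newtons=40)

```text
time: 3.75
eef_pos: [0.5553, 0.1884, 0.0672]
eef_rot: [0.042, 0.999, 0.0, 0.0]
contact_force: [-0.9, -0.4, 0.3]
finger_gap: 0.0
grasp_force: 0.0
```

```bash
python3 - <<'E'
from h import *
s=shot('side'); cv2.imwrite('pics/s1.png',cv2.resize(s['img'][170:350,180:400],(733,600),interpolation=cv2.INTER_CUBIC))
E
```

```text
(no output)
```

View pics/s1.png

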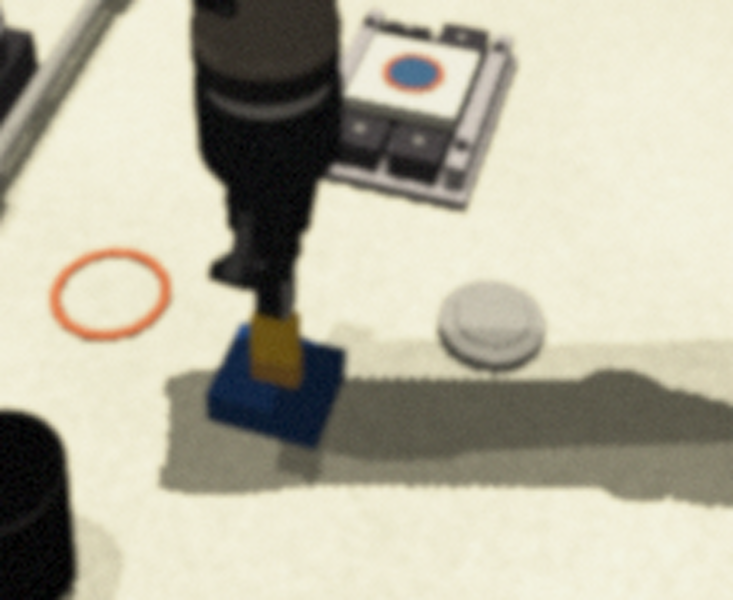

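The fingers shut on nothing (opening 0). In the picture they end at about (277,310), at or behind the yellow handle at (277,350). I'll measure where the spacer is relative to the fingers.

```bash
python3 - <<'E'
from h import *
s=shot('side'); C=cloud(s)
for t in ['spacer_centre','stand']:
    for r in robot.cut_out('side',t)[:2]:
        m=r['region']&(s['z_map']>0); print(t,r['p'],np.round(r['centre']),np.median(C[m],0).round(3),np.percentile(C[m],[3,97],axis=0).round(3).tolist())
for row in range(240,292,3): print(row,[ '%d,%d,%d'%tuple(C[row,c]*1000) for c in range(252,276,4)])
print(robot.get_obs()['eef_pos'])
s=shot('top'); cv2.imwrite('pics/t2.png',cv2.resize(s['img'][170:280,180:300],(654,600),interpolation=cv2.INTER_CUBIC))
E
```

```text
spacer_centre 0.64 [262. 273.] [0.552 0.198 0.055] [[0.54, 0.188, 0.025], [0.567, 0.2, 0.078]]
stand 0.84 [263. 290.] [0.547 0.209 0.025] [[0.519, 0.167, 0.001], [0.588, 0.223, 0.027]]
240 ['558,231,183', '551,231,185', '546,226,181', '544,208,164', '538,203,161', '539,169,126']
243 ['557,235,180', '553,227,174', '548,218,166', '545,204,152', '538,204,154', '568,59,0']
246 ['556,238,177', '552,230,169', '553,204,143', '545,206,146', '537,205,148', '566,68,-1']
249 ['555,243,175', '551,234,166', '554,201,131', '545,204,137', '544,184,116', '563,77,0']
252 ['554,247,172', '547,245,172', '545,230,156', '546,203,128', '543,188,112', '561,86,0']
255 ['553,250,168', '546,250,170', '545,233,151', '544,212,129', '542,190,106', '559,95,0']
258 ['601,112,-2', '565,195,97', '545,232,143', '547,199,106', '542,190,98', '557,103,0']
261 ['598,122,0', '589,121,0', '555,202,99', '547,200,99', '410,669,659', '555,112,0']
264 ['595,132,0', '565,194,78', '555,202,91', '547,201,91', '543,188,78', '553,120,-1']
267 ['586,160,24', '565,197,73', '557,197,76', '548,198,79', '541,195,78', '550,130,0']
270 ['583,168,25', '565,196,63', '557,198,67', '549,197,69', '540,199,73', '548,138,0']
273 ['581,176,26', '566,196,53', '557,198,58', '549,198,61', '541,198,63', '541,167,26']
276 ['579,183,25', '566,197,46', '558,196,47', '549,198,52', '541,198,54', '539,174,25']
279 ['577,190,24', '566,196,35', '558,196,38', '549,199,43', '541,199,45', '537,182,26']
282 ['574,199,26', '567,196,25', '558,197,29', '549,198,32', '541,199,36', '535,189,25']
285 ['572,207,27', '565,203,25', '557,200,23', '550,198,23', '541,198,26', '533,197,27']
288 ['570,213,25', '563,211,25', '555,209,25', '548,206,24', '540,204,23', '532,203,25']
291 ['568,219,25', '561,218,25', '553,216,25', '545,214,25', '538,210,23', '530,211,26']
[0.55502735 0.18831237 0.06681018]
```

View pics/t2.png

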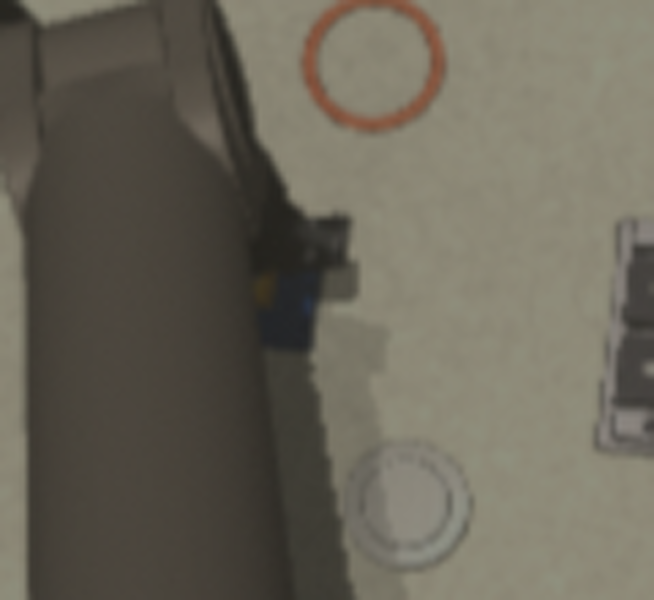

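The spacer hasn't moved. Its +y face is at y≈0.197, and the fingertips seem to end at z≈0.08, above its top, although the reported TCP puts them near 0.048. I'll lift, open and check the tool geometry against depth.

>>> play_rows([
  [[0,0,-0.03],[0,0,0],0],
  [[0,0,-0.03],[0,0,0],0],
  [[0,0,-0.03],[0,0,0],0],
  [[0,0,0],[0,0,0],0],
  [[0,0,0],[0,0,0],0],
  [[0,0,0],[0,0,0],0],
])

```text
time: 4.6
eef_pos: [0.5541, 0.188, 0.1556]
eef_rot: [0.042, 0.999, -0.0, -0.001]
contact_force: [0.4, -0.9, -0.5]
finger_gap: 0.501
grasp_force: 0.0
```

```bash
python3 - <<'E'
from h import *
s=shot('side'); C=cloud(s); o=robot.get_obs(); print(o['eef_pos'],o['eef_rot'],o['finger_gap'],o['joints'])
cv2.imwrite('pics/s3.png',cv2.resize(s['img'][100:320,180:400],(600,600),interpolation=cv2.INTER_CUBIC))
# project reported tcp, tip, body start
for dz in (0,-.019,.054):
    p=s['R']@(o['eef_pos']+[0,0,dz])+s['t']; print(dz,(p[:2]/p[2]*s['f']+[s['cx'],s['cy']]).round(1))
m=(abs(C[...,0]-.555)<.06)&(abs(C[...,1]-.188)<.08)&(s['z_map']>0)
for a in np.arange(.07,.24,.01):
    k=m&(abs(C[...,2]-a)<.005); q=C[k]
    if len(q): print(round(a,2),len(q),q[:,:2].min(0).round(3),q[:,:2].max(0).round(3))
E
```

```text
[0.55399013 0.18801649 0.15535512] [ 4.14953271e-02  9.99137758e-01 -5.67863059e-04 -1.24759214e-03] 0.4981424851261835 [-0.61407079  0.35046633  0.26884774  1.77295194 -0.10617786  1.03504134
  1.18153127]
0 [261.9 234.8]
-0.019 [262.1 242.1]
0.054 [261.1 212.6]
0.07 53 [0.539 0.187] [0.568 0.201]
0.08 88 [0.54  0.184] [0.567 0.2  ]
0.17 28 [0.54  0.166] [0.566 0.219]
0.18 79 [0.54  0.165] [0.566 0.224]
0.19 79 [0.54  0.166] [0.563 0.225]
0.2 59 [0.54  0.165] [0.563 0.225]
0.21 37 [0.537 0.161] [0.558 0.225]
0.22 118 [0.536 0.136] [0.569 0.244]
0.23 103 [0.534 0.135] [0.569 0.248]
```

View pics/s3.png

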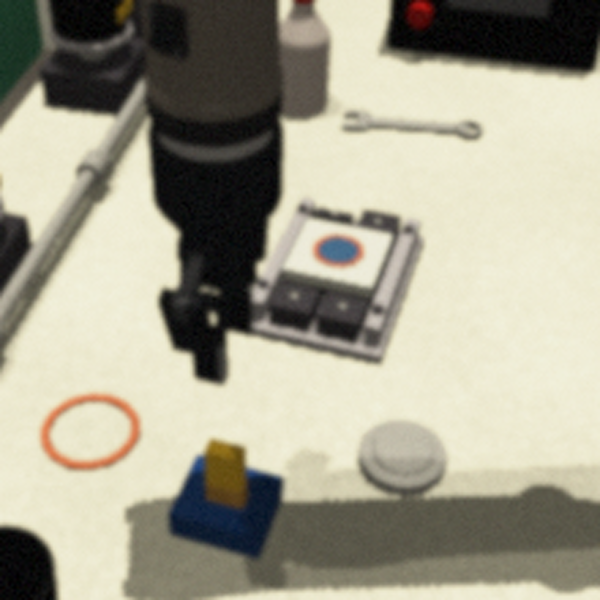

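The half-open tips show at z≈0.165 with the TCP reported at 0.155. That is more than 20 mm higher than the tool description implies, while x and y agree. I'll descend open and measure the tips against the spacer before closing.

>>> play_rows([
  [[0,0,0.03],[0,0,0],0],
  [[0,0,0.03],[0,0,0],0],
  [[0,0,0.028],[0,0,0],0],
  [[0,0,0],[0,0,0],0],
  [[0,0,0],[0,0,0],0],
  [[0,0,0],[0,0,0],0],
])

```text
time: 5.25
eef_pos: [0.5562, 0.1886, 0.0701]
eef_rot: [0.042, 0.999, 0.0, 0.001]
contact_force: [0.8, 0.7, -0.2]
finger_gap: 0.5
grasp_force: 0.0
```

```bash
cat >> h.py <<'E'
def prof(s,x,y,lo,hi,w=.06,d=.08,bl=70):
    C=cloud(s); m=(abs(C[...,0]-x)<w)&(abs(C[...,1]-y)<d)&(s['z_map']>0)&(s['img'].max(-1)<bl)
    for a in np.arange(lo,hi,.006):
        q=C[m&(abs(C[...,2]-a)<.003)]
        if len(q): print(round(a,3),len(q),q[:,:2].min(0).round(3),q[:,:2].max(0).round(3))
E
python3 - <<'E'
from h import *
s=shot('side'); C=cloud(s); o=robot.get_obs(); print(o['eef_pos'],o['finger_gap'],o['contact_force'])
cv2.imwrite('pics/s4.png',cv2.resize(s['img'][200:310,210:310],(545,600),interpolation=cv2.INTER_CUBIC))
prof(s,.555,.188,.03,.16)
E
```

```text
[0.55633786 0.18873845 0.07038127] 0.5034677560492274 [ 0.19731757 -0.26540433 -0.69882699]
0.03 35 [0.519 0.169] [0.584 0.221]
0.036 2 [0.54  0.188] [0.54 0.19]
0.042 2 [0.54  0.189] [0.54 0.19]
0.048 1 [0.54  0.189] [0.54  0.189]
0.054 1 [0.54  0.189] [0.54  0.189]
0.09 14 [0.547 0.167] [0.564 0.223]
0.096 28 [0.544 0.167] [0.563 0.225]
0.102 24 [0.544 0.167] [0.563 0.226]
0.108 28 [0.544 0.168] [0.563 0.225]
0.114 14 [0.544 0.167] [0.56  0.224]
0.12 10 [0.544 0.164] [0.55  0.219]
0.126 7 [0.546 0.165] [0.549 0.224]
0.132 20 [0.541 0.164] [0.557 0.244]
0.138 46 [0.542 0.17 ] [0.567 0.244]
0.144 28 [0.539 0.141] [0.569 0.247]
0.15 59 [0.539 0.145] [0.569 0.249]
0.156 65 [0.538 0.172] [0.569 0.25 ]
```

View pics/s4.png

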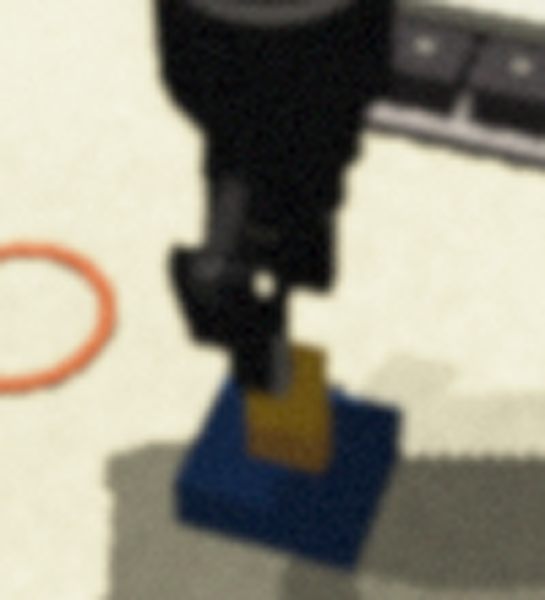

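The picture settles it: the fingertip ends at (265,385), beside the top of the handle. The tips measure z≈0.087 with a reported TCP of 0.070, so the real tip height is the reported z plus about 0.016, while x and y hold. I'll rely on the camera heights and go 38 mm lower.

>>> play_rows([
  [[0,0,0.02],[0,0,0],0],
  [[0,0,0.018],[0,0,0],0],
  [[0,0,0],[0,0,0],0],
  [[0,0,0],[0,0,0],1],
  [[0,0,0],[0,0,0],1],
  [[0,0,0],[0,0,0],1],
  [[0,0,0],[0,0,0],1],
  [[0,0,0],[0,0,0],1],
], newtons=40)

```text
time: 6.1
eef_pos: [0.5563, 0.1888, 0.0323]
eef_rot: [0.042, 0.999, 0.001, 0.001]
contact_force: [-1.1, -1.1, 6.5]
finger_gap: 0.155
grasp_force: 43.2
```

>>> play_rows([
  [[0,0,-0.02],[0,0,0],1],
  [[0,0,-0.03],[0,0,0],1],
  [[0,0,-0.03],[0,0,0],1],
  [[-0.001,-0.03,0],[0,0,0],1],
  [[-0.001,-0.035,0],[0,0,0],1],
  [[-0.002,-0.045,0],[0,0,0],1],
  [[-0.002,-0.045,0],[0,0,0],1],
  [[-0.002,-0.045,0],[0,0,0],1],
  [[-0.002,-0.045,0],[0,0,0],1],
  [[-0.002,-0.04,0],[0,0,0],1],
  [[-0.002,-0.03,0],[0,0,0],1],
  [[0,-0.019,0],[0,0,0],1],
])

```text
time: 7.3
eef_pos: [0.5404, -0.1492, 0.1108]
eef_rot: [0.044, 0.999, -0.001, -0.0]
contact_force: [-0.2, -0.0, -1.7]
finger_gap: 0.155
grasp_force: 42.2
```

>>> play_rows([
  [[0,0,0],[0,0,0],1],
  [[0,0,0],[0,0,0],1],
])

```text
time: 7.5
eef_pos: [0.541, -0.1451, 0.1105]
eef_rot: [0.042, 0.999, 0.0, -0.0]
contact_force: [-0.1, 0.0, -1.2]
finger_gap: 0.155
grasp_force: 42.2
```

```bash
python3 - <<'E'
from h import *
o=robot.get_obs(); print(o['eef_pos'],o['eef_rot'],o['finger_gap'],o['contact_force'])
for n in ('side','top'):
    s=shot(n); C=cloud(s); cv2.imwrite(f'pics/{n}5.png',s['img'])
    for t in ['spacer_centre','tile_top','block_a']:
        for r in robot.cut_out(n,t)[:4]:
            m=r['region']&(s['z_map']>0)
            print(n,t,round(r['p'],2),np.round(r['centre']),m.sum(),np.percentile(C[m],[3,50,97],axis=0).round(3).tolist())
a=cv2.imread('pics/side5.png')[130:270,240:360]; b=cv2.imread('pics/top5.png')[180:300,260:400]
cv2.imwrite('pics/c5.png',np.hstack([cv2.resize(a,(480,560),interpolation=cv2.INTER_CUBIC)]))
E
```

```text
[ 0.54096748 -0.14514408  0.11051684] [ 4.18619140e-02  9.99123236e-01  4.85425762e-04 -3.23339257e-04] 0.15488013447501464 [-0.13508243  0.01287617 -1.16172064]
side spacer_centre 0.72 [226. 396.] 1451 [[0.526, 0.407, 0.009], [0.546, 0.436, 0.068], [0.571, 0.452, 0.071]]
side spacer_centre 0.59 [302. 157.] 137 [[0.524, -0.146, 0.09], [0.534, -0.137, 0.107], [0.552, -0.135, 0.14]]
side tile_top 0.9 [302. 194.] 873 [[0.482, -0.129, 0.028], [0.521, -0.079, 0.043], [0.563, -0.048, 0.046]]
side block_a 0.83 [288. 212.] 256 [[0.531, -0.04, 0.014], [0.549, -0.016, 0.034], [0.568, -0.008, 0.037]]
side block_a 0.42 [320. 183.] 117 [[0.476, -0.17, 0.018], [0.491, -0.153, 0.035], [0.511, -0.129, 0.041]]
top tile_top 0.74 [317. 228.] 583 [[0.458, -0.114, 0.038], [0.524, -0.081, 0.045], [0.563, -0.056, 0.542]]
top block_a 0.53 [301. 224.] 154 [[0.532, -0.047, 0.026], [0.549, -0.03, 0.036], [0.569, -0.014, 0.041]]
top block_a 0.46 [301. 238.] 135 [[0.489, -0.042, 0.031], [0.506, -0.027, 0.036], [0.524, -0.012, 0.04]]
```

View pics/c5.png

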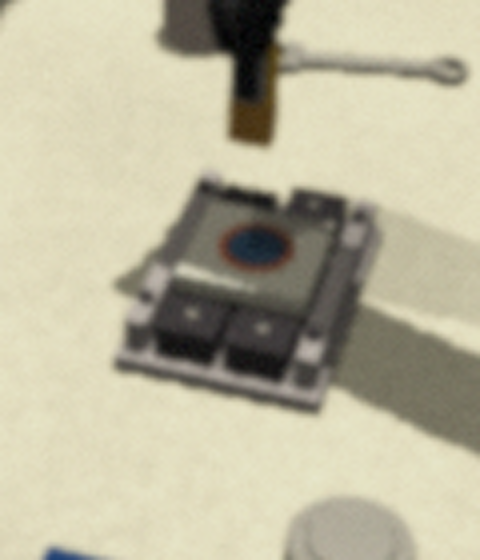

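The crop shows the held spacer at (252,110), hanging upright over the wide gap on the far side of the tile. Its measured +y face is at y≈-0.137, so its centre is about -0.145, against a gap middle of -0.1448. I'll lower it in stages and watch the force.

>>> play_rows([
  [[-0.001,0,0.02],[0,0,0],1],
  [[0,0,0.02],[0,0,0],1],
  [[0,0,0],[0,0,0],1],
  [[0,0,0.005],[0,0,0],1],
  [[0,0,0.005],[0,0,0],1],
  [[0,0,0],[0,0,0],1],
])

```text
time: 8.5
eef_pos: [0.5423, -0.1457, 0.0608]
eef_rot: [0.042, 0.999, 0.0, 0.0]
contact_force: [-0.7, 0.3, -1.0]
finger_gap: 0.155
grasp_force: 42.2
```

>>> play_rows([
  [[0,0,0.004],[0,0,0],1],
  [[0,0,0.004],[0,0,0],1],
  [[0,0,0],[0,0,0],1],
])

```text
time: 8.8
eef_pos: [0.5419, -0.1456, 0.0523]
eef_rot: [0.042, 0.999, 0.0, -0.0]
contact_force: [0.0, -0.5, -1.0]
finger_gap: 0.158
grasp_force: 42.2
```

>>> play_rows([
  [[0,0,0.005],[0,0,0],1],
  [[0,0,0.005],[0,0,0],1],
  [[0,0,0.003],[0,0,0],1],
  [[0,0,0.002],[0,0,0],1],
  [[0,0,0],[0,0,0],1],
])

```text
time: 9.3
eef_pos: [0.5419, -0.1457, 0.0373]
eef_rot: [0.042, 0.999, 0.0, -0.0]
contact_force: [-0.7, 0.2, -1.5]
finger_gap: 0.159
grasp_force: 42.2
```

```bash
python3 - <<'E'
from h import *
o=robot.get_obs(); print(o['eef_pos'],o['contact_force'])
s=shot('side'); C=cloud(s)
cv2.imwrite('pics/s6.png',cv2.resize(s['img'][130:240,250:360],(600,600),interpolation=cv2.INTER_CUBIC))
r=robot.cut_out('side','tile_top')[0]; m=cv2.erode((r['region']&(s['z_map']>0)).astype(np.uint8),None)>0; print('tile z',np.median(C[m][:,2]))
prof(s,.541,-.145,.03,.12,.05,.04,60)
E
```

```text
[ 0.54194781 -0.14565163  0.03731939] [-0.69884774  0.19956179 -1.512282  ]
tile z 0.043060892618262125
0.03 1 [ 0.503 -0.147] [ 0.503 -0.147]
0.036 22 [ 0.491 -0.162] [ 0.57  -0.141]
0.042 12 [ 0.516 -0.154] [ 0.567 -0.105]
0.048 4 [ 0.519 -0.132] [ 0.544 -0.108]
0.054 4 [ 0.533 -0.13 ] [ 0.549 -0.126]
0.06 13 [ 0.534 -0.132] [ 0.548 -0.124]
0.066 13 [ 0.531 -0.131] [ 0.548 -0.122]
0.072 14 [ 0.532 -0.132] [ 0.546 -0.123]
0.078 10 [ 0.532 -0.131] [ 0.547 -0.124]
0.084 5 [ 0.532 -0.129] [ 0.547 -0.122]
0.09 1 [ 0.539 -0.149] [ 0.539 -0.149]
0.096 9 [ 0.529 -0.127] [ 0.546 -0.106]
0.102 19 [ 0.529 -0.125] [ 0.551 -0.105]
0.108 6 [ 0.53  -0.124] [ 0.532 -0.107]
0.114 11 [ 0.527 -0.134] [ 0.539 -0.106]
```

View pics/s6.png

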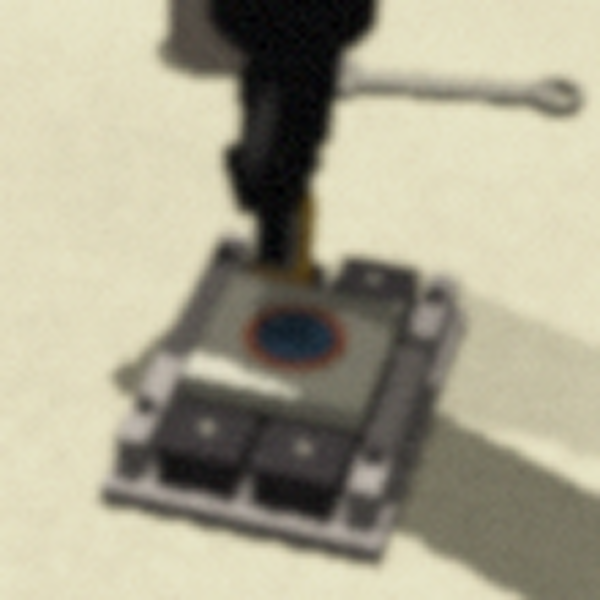

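The spacer is in the gap with the handle showing at (303,235), and the fingers are clear of the tile, their tips at z≈0.052. I'll step down until it touches.

>>> play_rows([
  [[0,0,0.001],[0,0,0],1],
  [[0,0,0],[0,0,0],1],
])

```text
time: 9.6
eef_pos: [0.5425, -0.1457, 0.0369]
eef_rot: [0.041, 0.999, 0.0, 0.0]
contact_force: [-0.6, 0.8, -1.0]
finger_gap: 0.158
grasp_force: 42.2
```

>>> play_rows([
  [[0,0,0.001],[0,0,0],1],
  [[0,0,0],[0,0,0],1],
])

```text
time: 9.8
eef_pos: [0.5426, -0.1457, 0.0363]
eef_rot: [0.042, 0.999, 0.0, 0.0]
contact_force: [-1.7, 0.3, 2.6]
finger_gap: 0.159
grasp_force: 42.7
```

>>> play_rows([
  [[0,0,0.001],[0,0,0],1],
  [[0,0,0],[0,0,0],1],
])

```text
time: 10.0
eef_pos: [0.5426, -0.1458, 0.0362]
eef_rot: [0.042, 0.999, 0.0, 0.0]
contact_force: [-2.5, 2.0, 10.0]
finger_gap: 0.162
grasp_force: 44.0
```

It touched down at the predicted height. Now I'll ease off, release and retreat upward.

>>> play_rows([
  [[0,0,-0.001],[0,0,0],0.5],
  [[0,0,0],[0,0,0],0.2],
  [[0,0,0],[0,0,0],0],
  [[0,0,0],[0,0,0],0],
  [[0,0,0],[0,0,0],0],
  [[0,0,-0.02],[0,0,0],0],
  [[0,0,-0.03],[0,0,0],0],
  [[0,0,-0.03],[0,0,0],0],
  [[0,0,0],[0,0,0],0],
])

```text
time: 10.9
eef_pos: [0.5455, -0.1468, 0.1198]
eef_rot: [0.042, 0.999, -0.0, 0.004]
contact_force: [0.7, 0.8, -0.3]
finger_gap: 0.501
grasp_force: 0.0
```

```bash
python3 - <<'E'
from h import *
s=shot('side'); C=cloud(s)
cv2.imwrite('pics/s7.png',cv2.resize(s['img'][100:240,240:360],(514,600),interpolation=cv2.INTER_CUBIC))
for r in robot.cut_out('side','spacer_centre')[:3]:
    m=r['region']&(s['z_map']>0); print(r['p'],np.round(r['centre']),np.percentile(C[m],[3,50,97],axis=0).round(3).tolist())
print(robot.get_obs()['eef_pos'])
E
```

```text
0.53 [301. 173.] [[0.526, -0.148, 0.041], [0.538, -0.138, 0.063], [0.553, -0.135, 0.082]]
[ 0.54260378 -0.14576849  0.11620502]
```

View pics/s7.png

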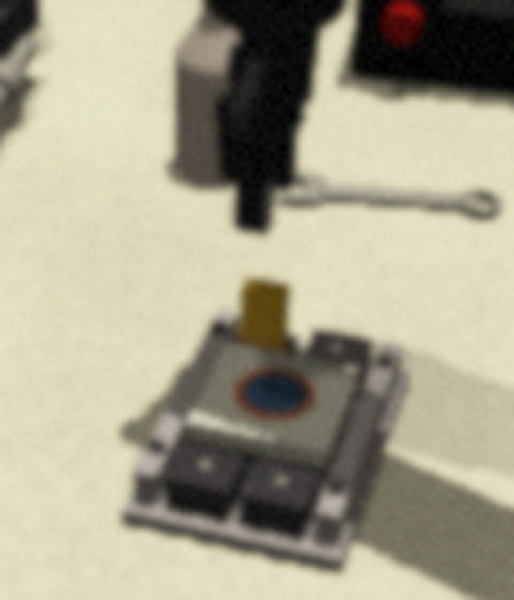

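The spacer stands upright and free at (265,315) in the crop, its top at z=0.082. Next I'll move over the tile with the fingers shut and come down near its centre, a little towards +y to stay clear of the spacer.

>>> play_rows([
  [[0.006,0.015,0],[0,0,0],1],
  [[0.006,0.015,0],[0,0,0],1],
  [[0.006,0.015,0],[0,0,0],1],
  [[0.005,0.013,0],[0,0,0],1],
  [[0,0,0.025],[0,0,0],1],
  [[0,0,0.025],[0,0,0],1],
  [[0,0,0.012],[0,0,0],1],
  [[0,0,0],[0,0,0],1],
  [[0,0,0],[0,0,0],1],
], newtons=40)

```text
time: 11.9
eef_pos: [0.5244, -0.0863, 0.0539]
eef_rot: [0.042, 0.999, -0.0, 0.0]
contact_force: [0.6, -0.1, 0.3]
finger_gap: -0.001
grasp_force: 0.0
```

```bash
python3 - <<'E'
from h import *
s=shot('side'); print(robot.get_obs()['eef_pos'])
prof(s,.525,-.085,.048,.12,.05,.06,60)
E
```

```text
[ 0.5249296  -0.08634514  0.05449449]
0.048 26 [ 0.505 -0.102] [ 0.54  -0.071]
0.066 6 [ 0.514 -0.081] [ 0.529 -0.076]
0.072 6 [ 0.514 -0.076] [ 0.526 -0.073]
0.078 16 [ 0.515 -0.08 ] [ 0.529 -0.069]
0.084 11 [ 0.515 -0.076] [ 0.529 -0.07 ]
0.09 14 [ 0.515 -0.081] [ 0.533 -0.069]
0.096 16 [ 0.516 -0.078] [ 0.533 -0.069]
0.102 1 [ 0.524 -0.071] [ 0.524 -0.071]
0.114 10 [ 0.513 -0.069] [ 0.531 -0.054]
```

Tips are at z≈0.065, so about 21 mm remains to the tile.

>>> play_rows([
  [[0,0,0.006],[0,0,0],1],
  [[0,0,0.006],[0,0,0],1],
  [[0,0,0.003],[0,0,0],1],
  [[0,0,0],[0,0,0],1],
])

```text
time: 12.35
eef_pos: [0.5237, -0.086, 0.0383]
eef_rot: [0.042, 0.999, 0.0, -0.001]
contact_force: [0.1, -0.6, -0.5]
finger_gap: 0.003
grasp_force: 0.0
```

>>> play_rows([
  [[0,0,0.003],[0,0,0],1],
  [[0,0,0.003],[0,0,0],1],
  [[0,0,0],[0,0,0],1],
])

```text
time: 12.65
eef_pos: [0.5238, -0.086, 0.0324]
eef_rot: [0.042, 0.999, 0.0, -0.0]
contact_force: [-0.0, -0.3, -0.5]
finger_gap: 0.0
grasp_force: 0.0
```

>>> play_rows([
  [[0,0,0.002],[0,0,0],1],
  [[0,0,0],[0,0,0],1],
])

```text
time: 12.85
eef_pos: [0.5243, -0.0861, 0.031]
eef_rot: [0.042, 0.999, 0.0, 0.0]
contact_force: [-1.4, 0.7, 2.9]
finger_gap: -0.001
grasp_force: 1.8
```

>>> play_rows([
  [[0,0,0.003],[0,0,0],1],
  [[0,0,0.003],[0,0,0],1],
  [[0,0,0],[0,0,0],1],
])

```text
time: 13.15
eef_pos: [0.5243, -0.0861, 0.0251]
eef_rot: [0.042, 0.999, 0.0, 0.0]
contact_force: [-1.7, 1.0, 7.1]
finger_gap: -0.001
grasp_force: 3.6
```

>>> play_rows([
  [[0,0,0.002],[0,0,0],1],
  [[0,0,0],[0,0,0],1],
])

```text
time: 13.35
eef_pos: [0.5244, -0.0861, 0.0236]
eef_rot: [0.042, 0.999, 0.0, 0.0]
contact_force: [-3.3, -0.1, 8.9]
finger_gap: -0.003
grasp_force: 4.3
```

>>> play_rows([
  [[0,0,0.001],[0,0,0],1],
  [[0,0,0],[0,0,0],1],
])

```text
time: 13.55
eef_pos: [0.5244, -0.0861, 0.0235]
eef_rot: [0.042, 0.999, 0.001, -0.0]
contact_force: [-5.3, 1.1, 16.0]
finger_gap: 0.003
grasp_force: 8.3
```

>>> play_rows([
  [[0,0,0],[0,0,0],1],
  [[0,0,0],[0,0,0],1],
  [[0,0,0],[0,0,0],1],
])

```text
time: 13.85
eef_pos: [0.5244, -0.0861, 0.0235]
eef_rot: [0.042, 0.999, 0.001, 0.0]
contact_force: [-5.3, 1.0, 16.1]
finger_gap: 0.001
grasp_force: 8.2
```

```bash
python3 - <<'E'
from h import *
s=shot('side'); C=cloud(s)
cv2.imwrite('pics/s8.png',cv2.resize(s['img'][130:240,250:360],(600,600),interpolation=cv2.INTER_CUBIC))
for t in ('spacer_centre','tile_top'):
  for r in robot.cut_out('side',t)[:2]:
    m=r['region']&(s['z_map']>0); print(t,r['p'],np.round(r['centre']),np.percentile(C[m],[3,50,97],axis=0).round(3).tolist())
E
```

```text
spacer_centre 0.6 [308. 199.] [[0.481, -0.124, 0.024], [0.512, -0.076, 0.035], [0.563, -0.048, 0.037]]
```

View pics/s8.png

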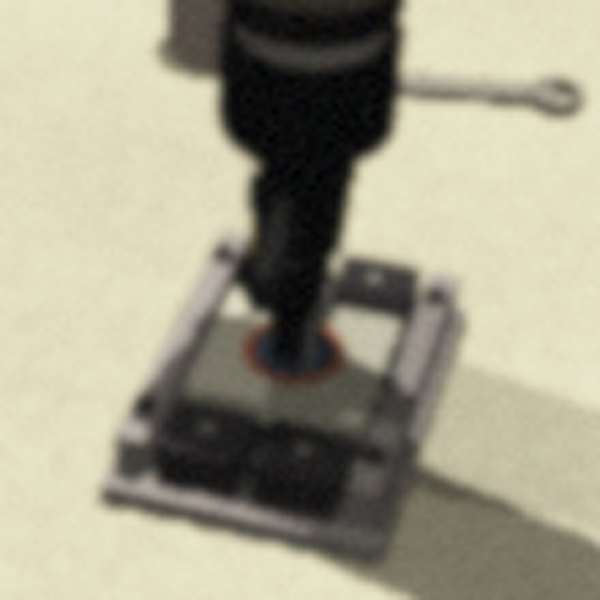

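The fingers press the tile at (292,350). Its surface reads z≈0.035, which is flush, under a steady 16 N. The spacer is hidden behind the gripper, with no sign of contact. I'll hand the job in.

```bash
python3 -c "
from station import robot
print(robot.finish_job())"
```

```text
the job is handed in; nothing more can be done
None
```

I handed the job in with the spacer let go on the base plate in the wide gap and the tile held flush at about 16 N; the gripper hid the spacer from the camera during the final press, and the hand-in returned no verdict.

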